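# Turn the box bar-code up and hold the scanner on it

## Task

The yellow box of screws lies with its bar code underneath: turn it over so that it lies flat on the table with the bar code up, handling it all the way so that it neither drops nor topples, and let go of it. Then draw the hand scanner up out of the cup of its stand, turn its window down towards the bar code, aim at the middle of the code from about a hand's breadth away, clear of box, stand and table, and finish there, still holding the scanner up and steady. Leave the other things on the table where they are.

Things in the scene. Friction and masses are not known exactly. Their poses are not given: they have to be found in the camera images.
- stock_box: yellow card box of screws, 58x90x35 mm, 0.28 kg, lying alone, bar code underneath at first. Origin: centre of the face that is the underside at the start; x along 58, y along 90, z from that face into the box (up at first, straight down once turned over). Grip it across the 58 mm. It stands safely on its 58x35 mm end, so it can go over in two quarter turns about its x with a fresh grip between
- barcode_label: white label, 40x66 mm, with a black bar code, in the middle of that face of the box. Origin: centre of the printed side; z points out of the print, away from the box (down at the start)
- scanner: cordless hand scanner, black and pale grey barrel, black nose and handle, 0.2 kg, loose in its stand's cup. Origin: lower end of the handle, centre; z up the handle, nose to -x and 15 degrees down. Handle 38 (x) x 32 (y) mm, 118 long. Barrel 50 mm wide (y) with flat sides, 92 long, 40 high, top about z = 158 mm; nose 66 wide, from x = -70 to -38
- scanner_grip (a point): middle of the scanner's barrel, just over its handle, at (0, 0, 138) mm of the scanner: the place to grip it, along the scanner's y across the flat sides (50 mm); axes as the scanner's
- scan_window: dark red window in the scanner's nose, 44x24 mm, at (-67, 0, 121) mm of the scanner. Origin: its centre; z points out of the window along the line of sight (15 degrees below level at the start); y is across the scanner, along its -y or +y
- scanner_stand: scanner's stand, fixed: a dark round foot, 124 mm across, 14 mm high, with an upright black cup with a grey rim, 56x50 mm outside, 42x36 inside, inner floor at z = 30 mm, mouth at z = 90. Origin: centre of the foot's underside, z up, axes as the scanner's at the start. The handle stands 60 mm deep in it with 2 mm play on each side; lift straight up. The nose faces the robot
- parts_cabinet: grey steel cabinet, fixed, not to be used: 186 (x) x 324 (y) x 293 mm tall, origin under its centre; it stands behind the middle of the work, its long side leading away from the robot, so keep the wrist clear of it
- masking_tape: a roll of cream masking tape, lying flat, 100x98x25 mm; origin under its centre; a bystander
- marker_pen: a white and blue marker pen, lying, 17x135x16 mm; a bystander
- tape_rule: a yellow and black tape rule, 36x87x64 mm, standing on its edge; origin under its centre; a bystander
- spray_can: a yellow aerosol can with a white cap, 65 mm across, 204 mm tall, standing; origin under its centre; a bystander
- glue_bottle: an orange bottle with a white pointed nozzle, 56 mm across, 189 mm tall, standing; origin under its centre; a bystander

How it is judged (in metres and radians):
On the way, in this order (a step that is already met when the one before it is completed fails the run):
1. the box lies flat on the table, bar code up, at rest and let go of (angle between stock_box's own z axis and vertical above 2.97 rad and height (world z) of barcode_label between 0.03 and 0.042 m and linear speed of stock_box below 0.02 m/s and angular speed of stock_box below 0.1 rad/s and contact force between stock_box and the fingers below 0.1 N), for 0.3 s.
2. the scanner is held in the gripper with the lower end of its handle above the mouth of the cup (z of scanner in the frame of scanner_stand above 0.095 m and contact force between scanner and the fingers above 1 N), for 0.1 s.
At the end, for the whole second after the job is handed in: Box flat, bar code up (10 degrees), at rest, untouched. Scanner held still (0.03 m/s), clear of stand and box, window over 80 mm and handle end over 50 mm up; code 60 to 180 mm from the window, within 30 mm of the line of sight each way, which is within 40 degrees of square to the label (all of step 1 and z of barcode_label in the frame of scan_window between 0.06 and 0.18 m and x of barcode_label in the frame of scan_window between -0.03 and 0.03 m and y of barcode_label in the frame of scan_window between -0.03 and 0.03 m and angle between the z axis of scan_window and the z axis of barcode_label, either way round below 0.7 rad and contact force between scanner and the fingers above 1 N and contact force between scanner and stock_box below 0.1 N and contact force between scanner and scanner_stand below 0.1 N and height (world z) of scanner above 0.05 m and height (world z) of scan_window above 0.08 m and linear speed of scanner below 0.03 m/s and angular speed of scanner below 0.15 rad/s); the arm keeps its last pose, push and grip.
It fails at once if the box falls or topples freely (out of the fingers and faster than 0.6 m/s or 6 rad/s) (contact force between stock_box and the fingers below 0.1 N and (linear speed of stock_box above 0.6 m/s or angular speed of stock_box above 6 rad/s)).
It fails at once if another thing on the table is moved by more than 25 mm (distance of any of masking_tape, marker_pen, tape_rule, spray_can, glue_bottle from where it was at the start of the episode above 0.025 m).
It also fails if it takes over 67 s, if anything falls off the work surface, if the arm or the gripper's body presses on something with over 40 N, if the wrist force passes 120 N, or if a joint passes its speed limit or range.

## Robot

A 7-joint arm with a two-finger parallel gripper is mounted at the origin on a cart in front of the work surface, level with it; the furniture and walls round the work are solid. World frame = base frame: x ahead of the robot, y to its left, z up, the work surface at z = 0. Lengths are in m, angles in degrees, forces in N, time in s.
With the tool pointing down it reaches from about 0.4 to 0.875 m from the base axis. Payload 6.5 kg.
Tool frame: the origin (TCP) lies at the very end of the fingers, on their centre line; the grasp point (between the pads) lies 19 mm behind it; z points along the fingers, y is the line along which they close (so a half turn about z gives the same grasp; the last joint's range is limited). The gripper opens to 88 mm and grips with 3 to 60 N. Pads are 18 mm wide; open, the fingers measure 123 mm over their backs; the gripper's body (75 mm by 187 mm) begins 45 mm behind the grasp point.
Start: joints at [-76.501, 30.733, -0.252, 88.115, 0.149, 61.152, -4.079], TCP at [0.193, 0.621, 0.239] pointing down, gripper open.
Joint ranges: [-154.64, 154.64], [-21.42, 123.67], [-72.66, 72.17], [13.99, 137.28], [-74.86, 254.86], [10.95, 109.41], [-158.01, 158.01]. Speed limits (degrees/s): [136.94, 136.94, 180, 180, 180, 180, 180].

## Interface

Orientations are given as [roll, pitch, yaw] about the fixed x, y, z axes, in that order (R = Rz(yaw) Ry(pitch) Rx(roll)).
In Python, from workcell import arm, get_image gives the robot as it stands.
- The arm moves only by the tool carry_out, never from a script. Its arguments are lists of equal length, an entry for each row: "xyz": the shift along the world's x, y, z in mm, a list of three; "yaw": the turn about the world's z in degrees; "fingers": the finger opening in mm, from 0 to 88.1. In form: {"xyz": [[tx, ty, tz], ...], "yaw": [yaw, ...], "fingers": [fingers, ...]}. A call has 1 to 20 rows; each row shifts and turns the commanded pose from where the row before left it; what a row does not reach is not made up. A row lasts 1/8 s, in which the tool goes at most 62.5 mm and 10.7 degrees, less where a joint would pass 70% of its speed; a pose out of reach is approached as far as the arm can. A call is refused whole if a number of a shift passes 62.5 or a number of a turn 10.7, either way. A call with a gripper value outside its range is refused whole. The fingers move at their own pace and stop on an object; the grip force is fixed at half the most. Time passes only in rows, so rows that do not move let the fingers close. It gives the time, the measured TCP pose, the force, the opening and the grip force at its end, in the units of the state.
- arm.get_state(): the state, without advancing time (a new reading comes with each control period).
- get_image(name): name is "scene" or "top" or "wrist"; returns a dict with "frame" (384x512x3 uint8, red, green, blue), "fx", "fy", "cx", "cy" (pixels), "rvec" (rotation vector, rad) and "tvec" (3), from world to camera coordinates, as OpenCV has them; the wrist camera has in their place "T_tool_cam" (4x4, takes a point from camera to tool coordinates, whose origin is the TCP and whose axes are the flange's). Camera axes: x right, y down, z forward; pixel columns grow to the right and rows downward; lengths in m; the calibration is good to about 2 mm. The wrist camera is an equidistant fisheye: a pixel r from the principal point sees the ray r / f radians off the axis. A picture is of the moment at which its call begins: read the wrist's pose just before it. There is no depth.
- arm.close_job(): hands the job in; it is judged then, once.
The state is a dict: "t": time; "joint_pos": joint angles; "dq": joint speeds; "tau": joint torques, N m; "tcp_pos": TCP position; "tcp_rot": TCP orientation; "contact_force": force on the tool from outside, world axes, zero at the start; "torque": the same for the moment, N m; "width": finger opening in m; "grip_force": force on a finger pad.
Only numpy, scipy, OpenCV 4.12 (cv2) and the standard library are available. Lean on these libraries where they do the work, as an engineer would, in place of code of your own. Each camera call takes 0.05 s, during which the arm holds its last target. There are 200 camera calls.

## Working session

There is one attempt and no reset: what is moved stays moved. The work goes in short steps, Python scripts to look and compute and a tool call to move; the robot and the scene stay as the last step left them, time stands still between calls to the robot, and variables do not carry over. Pictures are saved under pics/ and viewed, at most 10 in all, crops included, and the job is handed in when it is done.

Besides the shell and the picture viewer there is one more tool, called as name(argument=value, ...), one argument or row to a line, values as JSON. carry_out: Moves the arm, as the interface text tells. Its arguments: {"type":"object","properties":{"xyz":{"type":"array"},"yaw":{"type":"array"},"fingers":{"type":"array"}},"required":["xyz","yaw","fingers"]}

```bash
mkdir -p pics; cat > h.py <<'E'
import numpy as np, cv2
from workcell import arm, get_image
def shot(n,f,crop=None,s=1):
    d=get_image(n); im=d["frame"][:,:,::-1]
    np.save(f"pics/{f}.npy",{k:v for k,v in d.items()},allow_pickle=True)
    if crop: im=im[crop[1]:crop[3],crop[0]:crop[2]]
    cv2.imwrite(f"pics/{f}.png",cv2.resize(im,None,fx=s,fy=s,interpolation=cv2.INTER_CUBIC)); return d
def load(f): return np.load(f"pics/{f}.npy",allow_pickle=True).item()
def cam(d):
    R=cv2.Rodrigues(np.array(d["rvec"],float))[0]; t=np.array(d["tvec"],float).ravel()
    K=np.array([[d["fx"],0,d["cx"]],[0,d["fy"],d["cy"]],[0,0,1]]); return R,t,K
def px2w(d,u,v,z):
    R,t,K=cam(d); r=R.T@np.linalg.inv(K)@[u,v,1]; c=-R.T@t
    return np.round((c+r*(z-c[2])/r[2])*1000,1)
def w2px(d,p):
    R,t,K=cam(d); q=K@(R@np.array(p)/1+t); return np.round(q[:2]/q[2],1)
E
python3 -c "
from h import *
shot('top','top1',None,1.55);shot('scene','sc1',None,1.55);s=arm.get_state();print(s)"
```

```text
{'t': 0.1, 'joint_pos': array([-76.50299222,  30.77199574,  -0.25255471,  88.16121086,
         0.14916869,  61.14945795,  -4.08075509]), 'dq': array([ 0.07476969, -0.01016481,  0.07390411, -0.05940151,  0.00341087,
       -0.02267331,  0.17964881]), 'tau': array([ 3.40616643e-03, -5.72078955e+01,  9.94417928e-01, -2.52230966e+01,
       -5.61018800e-02,  1.35293521e-02,  4.22892049e-05]), 'tcp_pos': array([0.19306358, 0.62013826, 0.23796612]), 'tcp_rot': array([-1.79917965e+02,  7.19406066e-03,  1.62711405e+02]), 'contact_force': array([ 0.66974872, -0.11303634,  0.29207808]), 'torque': array([-0.04125142,  0.08407901, -0.01852659]), 'grip_force': 0.0, 'width': 0.08787813526574494}
```

View pics/top1.png

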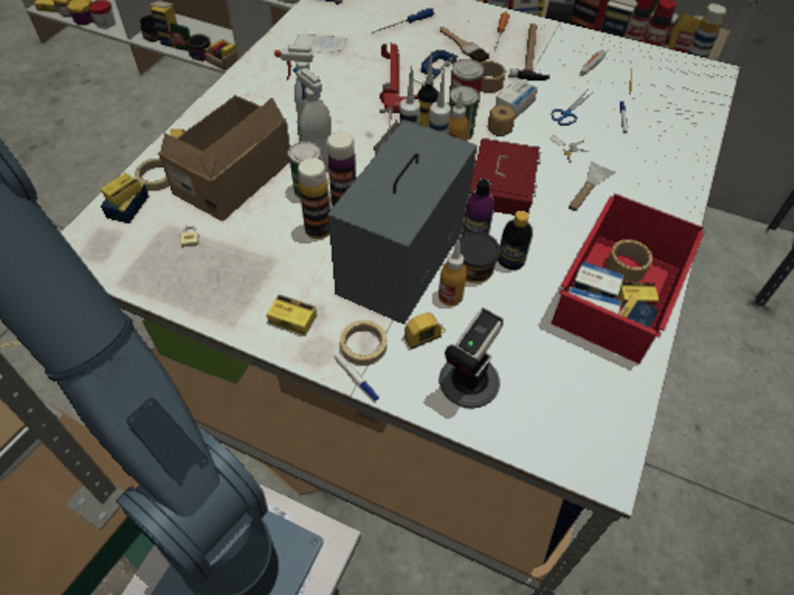

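View pics/sc1.png

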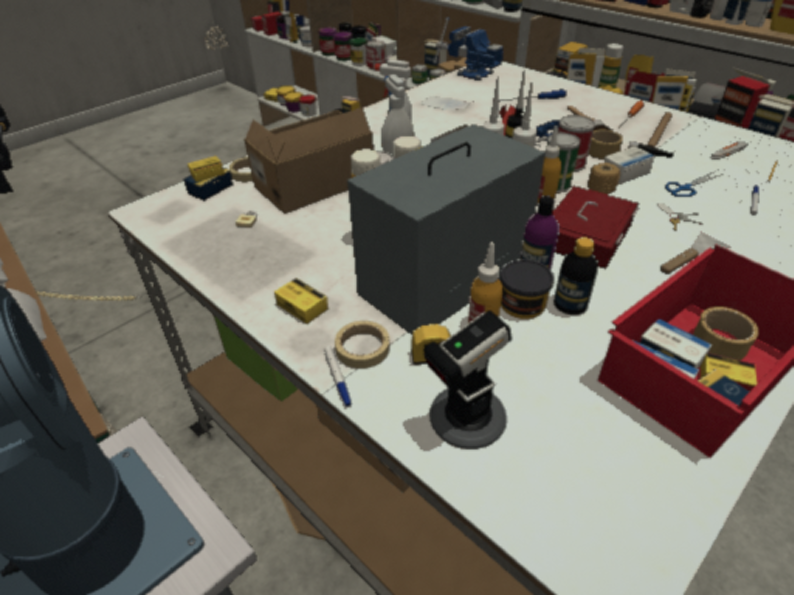

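The box lies at about (292,314) in the top picture and the scanner stand at (470,383). The cabinet is behind them, with tape roll and pen between. Next I'll enlarge both.

```bash
python3 -c "
from h import *
a=load('top1');b=load('sc1')
def c(d,x,y,w,h,s): return cv2.resize(d['frame'][y:y+h,x:x+w,::-1],(w*s,h*s),interpolation=cv2.INTER_CUBIC)
A=c(a,168,184,40,36,8);B=c(b,172,172,48,36,8);C=c(a,276,190,60,76,4);D=c(b,268,195,66,96,4)
im=np.zeros((600,720,3),np.uint8);im[:288,:320]=A;im[:288,330:330+384]=B;im[294:294+304,:240]=C;im[294:594,330:330+264]=D[84:384]
cv2.imwrite('pics/c1.png',im)
print(a['rvec'],a['tvec'],px2w(a,292/1.55,314/1.55,.0175),px2w(a,470/1.55,384/1.55,.01),px2w(b,302/1.55,300/1.55,.0175),px2w(b,468/1.55,417/1.55,.01))
for n,z in (('tape',(363,342)),('pen0',(337,357)),('pen1',(375,397)),('rule',(423,330)),('glue',(453,298))): print(n,px2w(a,z[0]/1.55,z[1]/1.55,.01))
for z in ((335,300),(405,320)): print('cab',px2w(a,z[0]/1.55,z[1]/1.55,0))
for z in ((100,255),(60,235),(160,330),(630,515)): print('edge',px2w(a,z[0]/1.55,z[1]/1.55,0))
"
```

```text
[ 2.16084748 -1.37716064  0.47689505] [-0.26212032  0.47804436  1.13511106] [496.  175.7  17.5] [ 503. -233.   10.] [495.3 173.5  17.5] [ 507.1 -234.1   10. ]
tape [501.2   7.6  10. ]
pen0 [445.1  40.2  10. ]
pen1 [394.7 -71.4  10. ]
rule [583.3 -95.2  10. ]
glue [ 690.3 -122.1   10. ]
cab [579.9 116.    0. ]
cab [597.  -47.2   0. ]
edge [461.5 672.    0. ]
edge [470.6 798.6   0. ]
edge [348.7 418.5   0. ]
edge [ 379.9 -588.9    0. ]
```

View pics/c1.png

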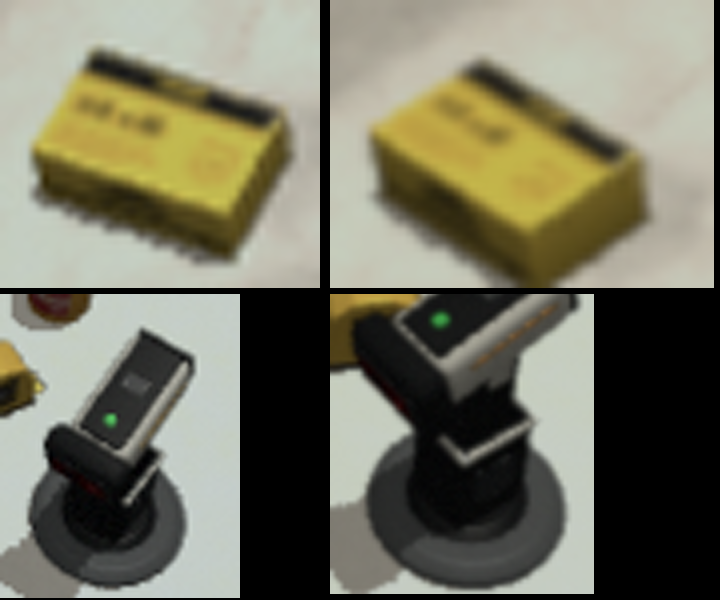

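```bash
python3 -c "
from h import *
a=load('top1');b=load('sc1')
A=[px2w(a,168+x/8-.5+.5/8,184+y/8-.5,.035) for x,y in ((95,48),(290,122),(237,213),(37,155))]
B=[px2w(b,172+(x-330)/8-.5,172+y/8-.5,.035) for x,y in ((482,60),(642,158),(532,235),(372,132))]
for q in (A,B):
  q=np.array(q); print(q.tolist(),q.mean(0)); 
  for i in range(4): e=q[(i+1)%4]-q[i]; print(np.hypot(*e[:2]),np.degrees(np.arctan2(e[1],e[0])))
# scanner barrel top line & foot
def ca(x,y,z): return px2w(a,276+x/4-.5,190+(y-294)/4-.5,z)
print('foot',ca(108,508,.012),ca(30,508,.014),ca(187,508,.014),ca(108,430,.014),ca(108,587,.014))
print('back',ca(142,332,.198),ca(193,360,.198),'front',ca(78,432,.178),ca(125,460,.178))
def cb(x,y,z): return px2w(b,268+(x-330)/4-.5,195+(y-294+84)/4-.5,z)
print('foot',cb(468,510,.01),cb(367,505,.014),cb(565,505,.014))
print('rim',cb(464,463,.09),cb(535,421,.09),cb(440,437,.09))
for y in (178,175): print(y)
"
```

```text
[[520.1, 222.1, 35.0], [521.4, 129.4, 35.0], [472.2, 127.0, 35.0], [462.3, 215.5, 35.0]] [494.  173.5  35. ]
92.70911497797829 -89.19655198372145
49.25850180425709 -177.2072976342867
89.05200727664705 96.38282252637119
58.175596258224985 6.514210282999695
[[517.6, 220.0, 35.0], [523.1, 130.3, 35.0], [468.3, 126.6, 35.0], [462.5, 215.9, 35.0]] [492.875 173.2    35.   ]
89.86845942821095 -86.49127357944548
54.92476672686013 -176.13735179033026
89.48815564084445 93.71611886574374
55.2523302676005 4.255545737416801
foot [ 516.8 -225.1   12. ] [ 489.5 -169.6   14. ] [ 542.2 -281.8   14. ] [ 583.7 -199.6   14. ] [ 451.  -249.7   14. ]
back [ 554.3 -215.9  198. ] [ 546.8 -257.   198. ] front [ 468.5 -202.1  178. ] [ 461.1 -239.9  178. ]
foot [ 506.1 -235.1   10. ] [ 463.7 -189.9   14. ] [ 547.5 -277.1   14. ]
rim [ 479.6 -247.3   90. ] [ 531.7 -257.4   90. ] [ 484.7 -225.5   90. ]
178
175
```

carry_out(
  xyz=[
    [15,-22,0],
    [30,-45,-8],
    [30,-45,-8],
    [30,-45,-8],
    [30,-45,-8],
    [30,-45,-8],
    [30,-45,-8],
    [30,-45,-8],
    [30,-45,-8],
    [30,-45,-8],
    [15,-20,-8],
    [0,0,0],
  ],
  yaw=[-6,-6.2,-6.2,-6.2,-6.2,-6.2,-6.2,-6.2,-6.2,-6.2,-6.4,0],
  fingers=[88,88,88,88,88,88,88,88,88,88,88,88],
)

```text
t: 1.6
tcp_pos: [0.4936, 0.1714, 0.1581]
tcp_rot: [-179.9, 0.1, 94.3]
contact_force: [-0.3, 0.4, 0.2]
width: 0.088
grip_force: 0.0
```

carry_out(
  xyz=[
    [0,2,-40],
    [0,0,-50],
    [0,0,-40],
    [0,0,-18],
    [0,0,0],
    [0,0,0],
    [0,0,0],
    [0,0,0],
  ],
  yaw=[0,0,0,0,0,0,0,0],
  fingers=[88,88,88,88,40,40,40,40],
)

```text
t: 2.6
tcp_pos: [0.4943, 0.1761, 0.012]
tcp_rot: [179.9, -0.1, 94.5]
contact_force: [-0.9, -0.4, 7.4]
width: 0.0578
grip_force: 30.0
```

carry_out(
  xyz=[
    [0,0,6],
    [0,15,0],
    [0,15,0],
    [-6,15,0],
    [0,0,-4],
    [0,0,-2],
    [0,0,0],
  ],
  yaw=[0,0,0,0,0,0,0],
  fingers=[40,40,40,40,40,40,40],
)

```text
t: 3.48
tcp_pos: [0.4862, 0.2225, 0.0119]
tcp_rot: [-179.9, -0.2, 94.6]
contact_force: [-7.3, 3.8, 17.5]
width: 0.0576
grip_force: 30.0
```

carry_out(
  xyz=[
    [0,0,0],
    [0,0,0],
    [0,-20,50],
    [0,-30,50],
    [0,0,0],
    [0,0,0],
  ],
  yaw=[0,0,0,0,0,0],
  fingers=[88,88,88,88,88,88],
)

```text
t: 4.22
tcp_pos: [0.4869, 0.1707, 0.1102]
tcp_rot: [-180.0, -0.0, 94.5]
contact_force: [0.1, -0.4, -0.3]
width: 0.0881
grip_force: 0.0
```

```bash
python3 -c "
from h import *
s=arm.get_state();print(s['tcp_pos'],s['tcp_rot'])
d=shot('wrist','w1',None,1.55);np.save('pics/w1s.npy',s,allow_pickle=True);print({k:v for k,v in d.items() if k!='frame'})"
```

```text
[0.48693578 0.17071869 0.11024975] [-1.79978279e+02 -5.41254246e-03  9.44966872e+01]
{'fx': 297.3186396354542, 'fy': 297.3186396354542, 'cx': 253.85618648360077, 'cy': 197.74192523706742, 'T_tool_cam': array([[ 6.06847985e-05, -9.59869971e-01, -2.80445424e-01,
         7.18549812e-02],
       [ 9.99999845e-01,  2.13519049e-04, -5.14416432e-04,
         2.80800027e-04],
       [ 5.53653326e-04, -2.80445350e-01,  9.59869835e-01,
        -1.47608324e-01],
       [ 0.00000000e+00,  0.00000000e+00,  0.00000000e+00,
         1.00000000e+00]])}
```

View pics/w1.png

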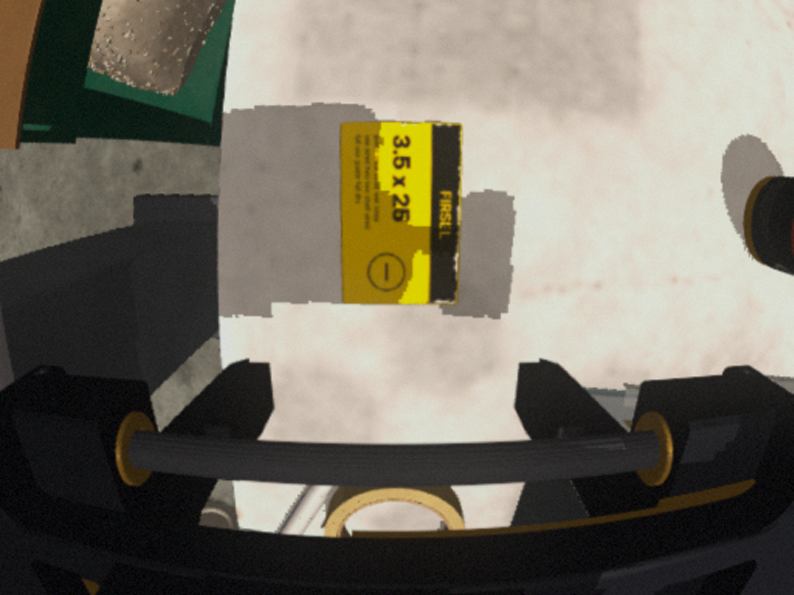

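```bash
cat >> h.py <<'E'
from scipy.spatial.transform import Rotation as Ro
def wpx(d,s,u,v,z,sc=1.55):
    x=np.array([u/sc-d["cx"],v/sc-d["cy"]]); r=np.hypot(*x); th=r/d["fx"]
    ray=np.r_[np.sin(th)*x/r,np.cos(th)]; T=np.array(d["T_tool_cam"])
    R=Ro.from_euler('xyz',s['tcp_rot'],degrees=True).as_matrix()
    c=np.array(s['tcp_pos'])+R@T[:3,3]; q=R@T[:3,:3]@ray
    return np.round((c+q*(z-c[2])/q[2])*1000,1)
E
python3 -c "
from h import *
d=load('w1');s=np.load('pics/w1s.npy',allow_pickle=True).item()
for p in ((341,123),(461,124),(461,303),(341,304)): print(wpx(d,s,*p,.035))
print('edge',wpx(d,s,221,320,0),wpx(d,s,232,30,0),'can',wpx(d,s,755,225,0),'shadow',wpx(d,s,270,360,.110))
"
```

```text
[454.5 266.2  35. ]
[511.5 270.5  35. ]
[520.5 182.   35. ]
[460.  176.7  35. ]
edge [381.8 150.2   0. ] [381.2 325.9   0. ] can [736.7 247.    0. ] shadow [442.5 176.  110. ]
```

carry_out(
  xyz=[
    [4,4.5,-40],
    [0,0,-43],
    [0,0,0],
    [0,0,0],
    [0,0,0],
    [0,0,0],
  ],
  yaw=[0,0,0,0,0,0],
  fingers=[88,88,40,40,40,40],
)

```text
t: 5.03
tcp_pos: [0.4918, 0.1754, 0.0289]
tcp_rot: [179.9, -0.0, 94.5]
contact_force: [-1.4, 0.4, 3.5]
width: 0.0561
grip_force: 30.0
```

carry_out(
  xyz=[
    [0,0,5],
    [0,0,5],
    [0,0,5],
    [0,1,5],
    [0,0,0],
  ],
  yaw=[0,0,0,0,0],
  fingers=[40,40,40,40,40],
)

```text
t: 5.65
tcp_pos: [0.4914, 0.1761, 0.0481]
tcp_rot: [180.0, -0.0, 94.5]
contact_force: [-0.0, 0.5, -1.9]
width: 0.0559
grip_force: 30.0
```

```bash
python3 -c "
from h import *
a=shot('top','t2');b=shot('scene','s2')
def c(d,x,y,w,h,s): return cv2.resize(d['frame'][y:y+h,x:x+w,::-1],(w*s,h*s),interpolation=cv2.INTER_CUBIC)
u,v=w2px(a,(.487,.21,.04)).astype(int);p,q=w2px(b,(.487,.21,.04)).astype(int);print(u,v,p,q)
cv2.imwrite('pics/c2.png',np.hstack([c(a,u-40,v-50,80,80,5),c(b,p-40,q-50,80,80,5)]))"
```

```text
177 197 184 183
```

View pics/c2.png

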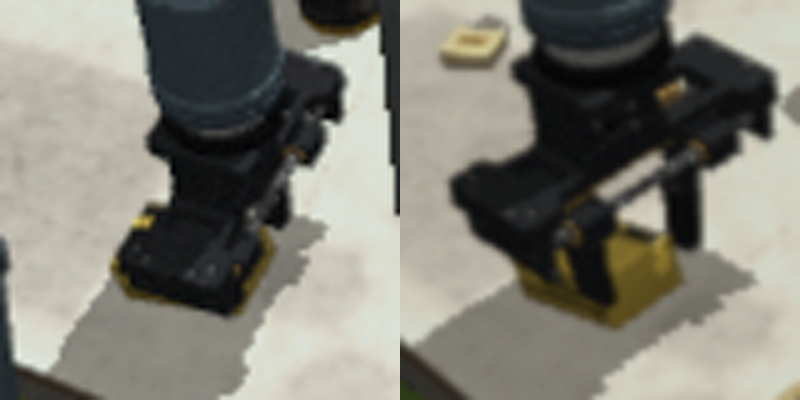

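carry_out(
  xyz=[
    [0,5,6],
    [0,5,5],
    [0,4,5],
    [0,6,5],
    [0,6,5],
    [0,6,4],
    [0,0,0],
    [0,0,0],
  ],
  yaw=[0,0,0,0,0,0,0,0],
  fingers=[40,40,40,40,40,40,40,40],
)

```text
t: 6.75
tcp_pos: [0.4911, 0.2078, 0.0776]
tcp_rot: [-180.0, 0.0, 94.5]
contact_force: [0.2, 0.5, -2.6]
width: 0.0559
grip_force: 30.0
```

```bash
python3 -c "
from h import *
s=arm.get_state();print(s['tcp_pos'],s['contact_force'],s['torque'],s['width'])
d=get_image('wrist');b=get_image('scene')
w=d['frame'][:,:,::-1]
p,q=w2px(b,(.487,.22,.06)).astype(int)
c=cv2.resize(b['frame'][q-45:q+45,p-45:p+45,::-1],(390,390),interpolation=cv2.INTER_CUBIC)
w2=cv2.resize(w[0:300,150:450],(390,390))
cv2.imwrite('pics/c3.png',np.hstack([w2,c]))"
```

```text
[0.49107286 0.20784733 0.07758609] [ 0.16970526  0.48949984 -2.59313274] [-0.18332278 -0.00454833  0.02957129] 0.05594310178911262
```

View pics/c3.png

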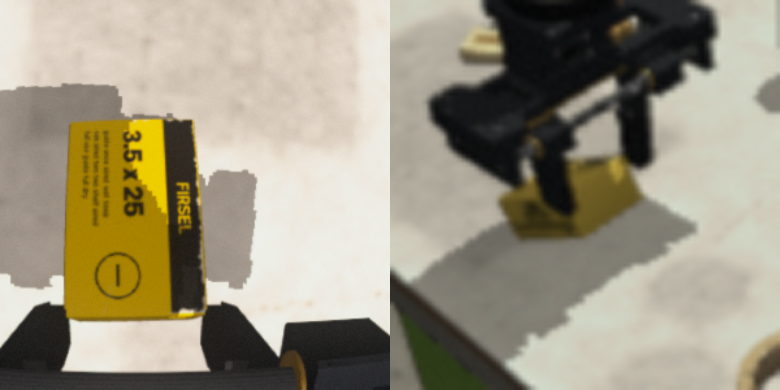

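```bash
cat >> h.py <<'E'
def pnp(d,s,pts,obj):
    rays=[]
    for u,v in pts:
        x=np.array([u-d["cx"],v-d["cy"]]); r=np.hypot(*x); th=r/d["fx"]; rays.append(np.tan(th)*x/r)
    ok,rv,tv=cv2.solvePnP(np.array(obj,float),np.array(rays,float),np.eye(3),None,flags=cv2.SOLVEPNP_IPPE)
    T=np.array(d["T_tool_cam"]); R=Ro.from_euler('xyz',s['tcp_rot'],degrees=True).as_matrix()
    Rw=R@T[:3,:3]@cv2.Rodrigues(rv)[0]; tw=s['tcp_pos']+R@(T[:3,:3]@tv.ravel()+T[:3,3])
    return Rw,tw
E
python3 -c "
from h import *
s=arm.get_state();d=load('w1')
pts=[(150+x/1.3,y/1.3) for x,y in ((68,122),(190,120),(206,314),(64,320))]
ob=np.array([(-29,45,0),(29,45,0),(29,-45,0),(-29,-45,0)])/1000
R,t=pnp(d,s,pts,ob);print(np.round(R,2),t); print(np.round((ob@R.T+t)*1000))
"
```

```text
[[ 0.99 -0.1  -0.02]
 [ 0.1   0.89  0.44]
 [-0.02 -0.44  0.9 ]] [0.48643066 0.25188697 0.06182556]
[[453. 289.  43.]
 [511. 295.  41.]
 [520. 215.  81.]
 [462. 209.  82.]]
```

carry_out(
  xyz=[
    [0,0,60],
    [0,0,30],
    [0,0,15],
    [0,0,5],
    [0,0,-15],
    [0,0,-40],
    [0,0,50],
    [0,0,25],
    [0,0,10],
    [0,0,0],
  ],
  yaw=[0,0,0,0,0,0,0,0,0,0],
  fingers=[40,40,40,40,40,40,40,40,40,40],
)

```text
t: 8.1
tcp_pos: [0.4906, 0.2079, 0.2166]
tcp_rot: [-179.9, 0.0, 94.5]
contact_force: [0.0, 0.4, -2.7]
width: 0.0554
grip_force: 30.0
```

```bash
cat >> h.py <<'E'
def yel(name):
    s=arm.get_state(); d=shot('wrist',name); hsv=cv2.cvtColor(d['frame'],cv2.COLOR_RGB2HSV)
    m=cv2.inRange(hsv,(20,150,60),(35,255,255)); n,l,st,c=cv2.connectedComponentsWithStats(m)
    i=1+np.argmax([st[k,4]*(c[k][1]<260) for k in range(1,n)]); m=(l==i).astype(np.uint8)
    cn=max(cv2.findContours(m,0,2)[0],key=cv2.contourArea)
    print(s['tcp_pos'],s['contact_force'],s['width'],st[i],c[i],cv2.approxPolyDP(cv2.convexHull(cn),3,True).reshape(-1,2).tolist()); return s,d
E
python3 -c "
from h import *
yel('w4')"
```

```text
[0.49064599 0.20793259 0.21657273] [ 0.03986657  0.39915568 -2.74189987] 0.05540015202051631 [  200   130   110   138 10554] [244.71498958 204.98673489] [[270, 130], [309, 235], [304, 257], [299, 264], [210, 267], [200, 234], [211, 133]]
```

View pics/w4.png

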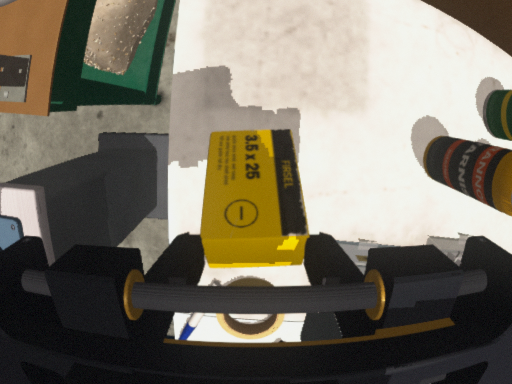

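The box hangs in the grip and has swung further: top face corners at (211,132), (292,130), (308,234), (202,236), with the end face visible below.

```bash
cat >> h.py <<'E'
ob=np.array([(-29,45,0),(29,45,0),(29,-45,0),(-29,-45,0)])/1000
def tilt(f,pts):
    s=arm.get_state();R,t=pnp(load(f),s,pts,ob);print('tilt',np.degrees(np.arctan2(-R[2,1],R[1,1])));print(np.round((ob@R.T+t)*1000).tolist(),np.round(t*1000,1));return R,t
E
python3 -c "
from h import *
tilt('w4',((211,132),(292,130),(308,234),(202,236)))"
```

```text
tilt 56.540226392816145
[[455.0, 264.0, 145.0], [513.0, 269.0, 144.0], [519.0, 220.0, 219.0], [462.0, 214.0, 220.0]] [487.3 241.7 182.2]
```

carry_out(
  xyz=[
    [0,0,-15],
    [0,0,-30],
    [0,0,-45],
    [0,0,60],
    [0,0,30],
    [0,0,10],
    [0,0,-10],
    [0,0,-30],
    [0,0,-45],
    [0,0,60],
    [0,0,25],
    [0,0,5],
    [0,0,0],
  ],
  yaw=[0,0,0,0,0,0,0,0,0,0,0,0,0],
  fingers=[40,40,40,40,40,40,40,40,40,40,40,40,40],
)

```text
t: 9.78
tcp_pos: [0.4901, 0.2078, 0.231]
tcp_rot: [-179.9, 0.0, 94.5]
contact_force: [0.1, -0.1, -3.3]
width: 0.0549
grip_force: 29.9
```

```bash
python3 -c "
from h import *
yel('w5')"
```

```text
[0.49007296 0.2077533  0.23098013] [ 0.10333779 -0.12600168 -3.34209652] 0.05492613287957452 [  200   133   110   136 10428] [245.05600307 207.2499041 ] [[270, 133], [309, 235], [302, 263], [210, 268], [200, 235], [211, 137]]
```

carry_out(
  xyz=[
    [0,0,-20],
    [0,0,-40],
    [0,0,-40],
    [0,0,-25],
    [0,0,-8],
    [0,0,-4],
    [0,0,-2],
    [0,0,-2],
    [0,0,0],
  ],
  yaw=[0,0,0,0,0,0,0,0,0],
  fingers=[40,40,40,40,40,40,40,40,40],
)

```text
t: 10.95
tcp_pos: [0.4914, 0.2083, 0.0921]
tcp_rot: [180.0, -0.0, 94.5]
contact_force: [0.8, 0.2, -3.1]
width: 0.0553
grip_force: 29.9
```

carry_out(
  xyz=[
    [0,0,-2],
    [0,2,-2],
    [0,2,0],
  ],
  yaw=[0,0,0],
  fingers=[40,40,40],
)

```text
t: 11.32
tcp_pos: [0.4917, 0.2107, 0.0891]
tcp_rot: [-180.0, 0.1, 94.4]
contact_force: [-4.8, -6.5, 18.9]
width: 0.0559
grip_force: 30.3
```

carry_out(
  xyz=[
    [0,5,0.5],
    [-0.5,5,0.5],
    [-0.5,5,0.5],
    [-0.5,5,0],
    [0,0,0],
  ],
  yaw=[0,0,0,0,0],
  fingers=[40,40,40,40,40],
)

```text
t: 11.95
tcp_pos: [0.4906, 0.233, 0.0913]
tcp_rot: [179.9, -0.1, 94.5]
contact_force: [-4.6, -2.7, 19.6]
width: 0.0561
grip_force: 30.4
```

```bash
python3 -c "
from h import *
yel('w6')"
```

```text
[0.49059534 0.23301967 0.09131771] [-4.58339516 -2.67822571 19.56616699] 0.05609396552116499 [ 200  159  110  122 9712] [246.66948105 226.7309514 ] [[268, 159], [309, 236], [302, 276], [208, 280], [200, 235], [212, 164]]
```

carry_out(
  xyz=[
    [-0.5,5,0],
    [-0.5,5,-0.5],
    [-0.5,5,-0.5],
    [-0.5,5,-1],
    [0,5,-1.5],
    [0,0,0],
  ],
  yaw=[0,0,0,0,0,0],
  fingers=[40,40,40,40,40,40],
)

```text
t: 12.75
tcp_pos: [0.4885, 0.2597, 0.0877]
tcp_rot: [179.9, -0.2, 94.6]
contact_force: [-4.4, 1.6, 16.2]
width: 0.0576
grip_force: 30.1
```

```bash
python3 -c "
from h import *
yel('w7')"
```

```text
[0.48852273 0.25968673 0.0877326 ] [-4.40488551  1.60484605 16.24126902] 0.05755861846407731 [ 199  189  110   99 8480] [249.12075472 243.35825472] [[308, 235], [303, 285], [204, 285], [199, 236], [217, 189], [268, 189]]
```

View pics/w7.png

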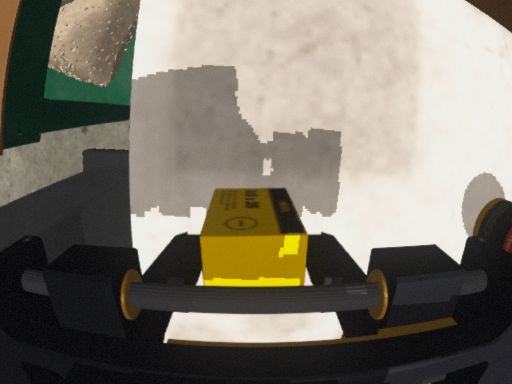

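The box is close to upright: the old top face is strongly foreshortened, corners at about (217,189), (288,189), (307,235), (201,236).

```bash
python3 -c "
from h import *
tilt('w7',((217,189),(288,189),(307,235),(201,236)))
"
```

```text
tilt 88.25726535695327
[[458.0, 268.0, -1.0], [516.0, 272.0, -2.0], [517.0, 269.0, 88.0], [459.0, 265.0, 89.0]] [487.6 268.5  43.8]
```

carry_out(
  xyz=[
    [0,1.5,0],
    [0,0,0],
    [0,0,0],
    [0,0,0],
    [0,0,0],
  ],
  yaw=[0,0,0,0,0],
  fingers=[40,40,62,66,66],
)

```text
t: 13.42
tcp_pos: [0.4878, 0.2584, 0.0856]
tcp_rot: [180.0, 0.0, 94.5]
contact_force: [-0.2, 0.1, 0.2]
width: 0.0661
grip_force: 0.0
```

```bash
python3 -c "
from h import *
yel('w8')"
```

```text
[0.48784671 0.25844869 0.085616  ] [-0.17582746  0.09128259  0.22077345] 0.066132197136599 [ 195  187  109  100 8752] [246.48914534 242.17127514] [[268, 188], [303, 228], [301, 282], [201, 285], [195, 230], [215, 190]]
```

```bash
python3 -c "
from h import *
s=arm.get_state();d=load('w8')
for p in ((195,230),(303,228),(301,282),(201,285)): print(wpx(d,s,*p,.09,1))
tilt('w8',((215,189),(285,188),(303,228),(195,230)))
"
```

```text
[456.1 268.3  90. ]
[512.6 274.   90. ]
[516.3 240.7  90. ]
[459.5 234.   90. ]
tilt 90.55961346167608
[[455.0, 266.0, -3.0], [513.0, 272.0, -4.0], [513.0, 272.0, 86.0], [456.0, 267.0, 87.0]] [484.2 269.3  41.6]
```

carry_out(
  xyz=[
    [-1.5,-3.5,-5.5],
    [0,0,0],
    [0,0,0],
    [0,0,0],
  ],
  yaw=[0.8,0,0,0],
  fingers=[66,40,40,40],
)

```text
t: 13.98
tcp_pos: [0.4859, 0.2551, 0.08]
tcp_rot: [-180.0, 0.0, 95.3]
contact_force: [0.7, -0.3, -3.0]
width: 0.0576
grip_force: 30.0
```

carry_out(
  xyz=[
    [0,0,-1],
    [-0.5,5,-0.5],
    [-0.5,5,0.5],
    [-0.5,5,0.5],
    [-0.5,5,0],
    [-0.5,5,-0.5],
    [-0.5,5,-0.6],
    [0,0,0],
  ],
  yaw=[0,0,0,0,0,0,0,0],
  fingers=[40,40,40,40,40,40,40,40],
)

```text
t: 14.98
tcp_pos: [0.4839, 0.2852, 0.0794]
tcp_rot: [179.9, -0.0, 95.3]
contact_force: [-0.6, -1.9, 6.7]
width: 0.0574
grip_force: 30.0
```

```bash
python3 -c "
from h import *
yel('w9')"
```

```text
[0.48390463 0.28524156 0.07943113] [-0.60075722 -1.92797274  6.71793456] 0.05740316355931807 [ 197  220  114   67 7240] [253.22928177 253.67845304] [[309, 227], [308, 285], [199, 285], [200, 225], [219, 220], [260, 220]]
```

carry_out(
  xyz=[
    [-0.6,7.5,-1.8],
    [-0.6,7,-2.4],
    [-0.6,7,-3],
    [-0.6,6.7,-3.5],
    [-0.6,6.5,-4],
    [-0.5,6,-4.5],
    [-0.5,5.7,-5],
    [-0.5,5.2,-5.5],
    [0,0,0],
  ],
  yaw=[0,0,0,0,0,0,0,0,0],
  fingers=[40,40,40,40,40,40,40,40,40],
)

```text
t: 16.15
tcp_pos: [0.479, 0.3388, 0.0496]
tcp_rot: [179.9, -0.1, 95.4]
contact_force: [-1.5, 3.1, 4.8]
width: 0.0577
grip_force: 30.0
```

```bash
python3 -c "
from h import *
yel('w10')"
```

```text
[0.47903805 0.33878383 0.04956693] [-1.50200908  3.09281839  4.81559577] 0.05766714068773997 [ 194  228  120   59 6513] [253.64133272 257.96453247] [[306, 231], [312, 285], [194, 284], [202, 229]]
```

carry_out(
  xyz=[
    [-0.4,4.4,-6],
    [-0.4,4,-6.4],
    [-0.3,3.3,-6.8],
    [-0.3,2.8,-7],
    [-0.2,2,-7],
    [0,1.2,-5],
    [0,0,-2],
    [0,0,0],
  ],
  yaw=[0,0,0,0,0,0,0,0],
  fingers=[40,40,40,40,40,40,40,40],
)

```text
t: 17.2
tcp_pos: [0.4768, 0.3541, 0.0091]
tcp_rot: [-179.9, 0.0, 95.3]
contact_force: [-2.8, 1.6, 10.0]
width: 0.058
grip_force: 30.0
```

```bash
python3 -c "
from h import *
yel('w11');print(arm.get_state()['torque'])"
```

```text
[0.47683597 0.35411075 0.00907981] [-2.77912285  1.57325896  9.97678812] 0.057952048721219514 [461   0  23  26 143] [473.18181818  12.46853147] [[483, 22], [473, 25], [461, 0], [474, 0]]
[0.06149782 0.48891272 0.08737602]
```

View pics/w11.png

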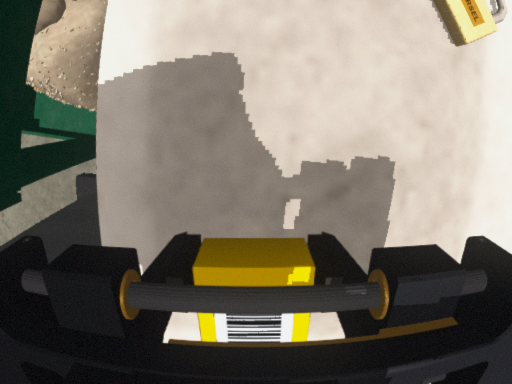

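carry_out(
  xyz=[
    [0,0,0],
    [0,0,0],
    [0,0,0],
    [0,0,30],
    [0,-25,50],
    [0,-35,40],
    [0,-30,30],
    [0,0,0],
  ],
  yaw=[0,0,0,0,0,0,0,0],
  fingers=[64,80,88,88,88,88,88,88],
)

```text
t: 18.25
tcp_pos: [0.4787, 0.2623, 0.1608]
tcp_rot: [179.8, -0.1, 95.1]
contact_force: [-0.7, 0.1, -0.0]
width: 0.0878
grip_force: 0.0
```

```bash
python3 -c "
from h import *
s,d=yel('w12');np.save('pics/w12s.npy',s,allow_pickle=True)
g=cv2.cvtColor(d['frame'],cv2.COLOR_RGB2GRAY)
"
```

```text
[0.47871821 0.26230717 0.16078169] [-0.67961189  0.06079698 -0.04692756] 0.08780339554557562 [ 229   89   64   96 2750] [260.30290909 135.368     ] [[291, 89], [290, 183], [231, 184], [229, 90]]
```

carry_out(
  xyz=[
    [-20,-10,50],
    [-19,-30,50],
    [0,-55,4],
    [0,-60,0],
    [0,-60,0],
    [0,-60,0],
    [0,-60,0],
    [0,-60,0],
    [0,-60,0],
    [10,-50,0],
    [0,0,0],
    [0,0,0],
  ],
  yaw=[-5,-10,-10,-10,-10,-10,-10,-10,-10,-10,0,0],
  fingers=[88,88,88,88,88,88,88,88,88,88,88,88],
)

```text
t: 19.8
tcp_pos: [0.4483, -0.2391, 0.2616]
tcp_rot: [-180.0, 0.1, 0.5]
contact_force: [-0.2, 0.6, -0.4]
width: 0.0877
grip_force: 0.0
```

```bash
python3 -c "
from h import *
d=load('w12');s=np.load('pics/w12s.npy',allow_pickle=True).item()
q=np.array([wpx(d,s,*p,.035,1) for p in ((229,90),(291,89),(290,183),(231,184))]);print(q,q.mean(0))
s=arm.get_state();print(s['tcp_pos'],s['tcp_rot'],s['joint_pos'].round());np.save('pics/w13s.npy',s,allow_pickle=True)
shot('wrist','w13',None,1.55)"
```

```text
[[448.6 353.6  35. ]
 [504.4 359.8  35. ]
 [512.9 272.   35. ]
 [457.2 266.1  35. ]] [480.775 312.875  35.   ]
[ 0.44831371 -0.23908451  0.26156757] [-1.79974692e+02  1.35646834e-01  4.73971127e-01] [-21.  23.  57. 110. -22.  59. -44.]
```

View pics/w13.png

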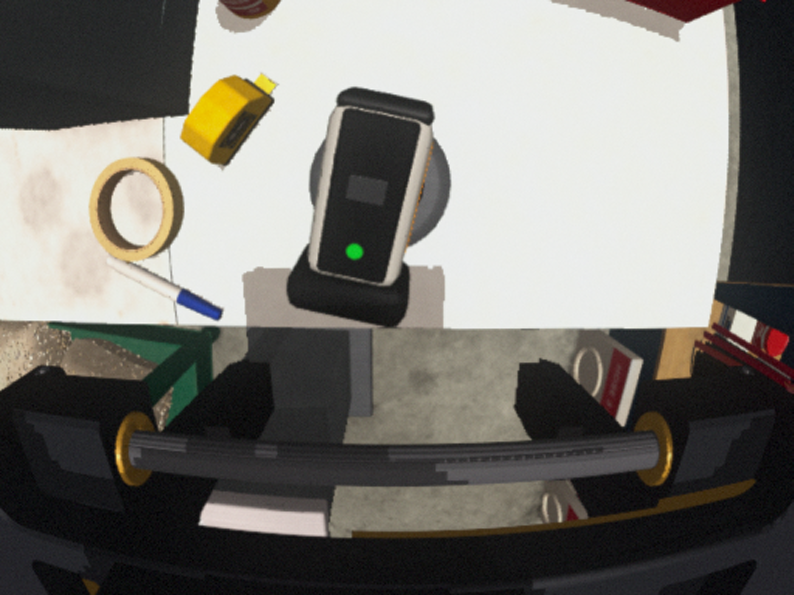

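```bash
python3 -c "
from h import *
d=load('w13');s=np.load('pics/w13s.npy',allow_pickle=True).item()
fl,fr,bl,br=[wpx(d,s,*p,z) for p,z in (((310,275),.177),((404,284),.177),((338,107),.199),((434,124),.199))]
print(fl,fr,bl,br,'w',np.hypot(*(fl-fr)[:2]),np.hypot(*(bl-br)[:2]))
f=(fl+fr)/2;b=(bl+br)/2;print('mid',f,b,(f+b)/2,'len',np.hypot(*(b-f)[:2]),'yaw',np.degrees(np.arctan2(*(b-f)[1::-1])))
for p in ((309,183),(451,187),(380,255)): print('foot',wpx(d,s,*p,.014))
"
```

```text
[ 469.4 -195.7  177. ] [ 464.9 -244.7  177. ] [ 552.2 -213.6  199. ] [ 544.4 -256.7  199. ] w 49.20619879649311 43.800114155102385
mid [ 467.15 -220.2   177.  ] [ 548.3  -235.15  199.  ] [ 507.725 -227.675  188.   ] len 82.51560458482987 yaw -10.438373868839072
foot [ 514.4 -166.6   14. ]
foot [ 511.3 -288.    14. ]
foot [ 451.3 -227.8   14. ]
```

carry_out(
  xyz=[
    [22,3,0],
    [23,3,0],
    [23,4,0],
    [0,0,-30],
    [0,0,-40],
    [0,0,-25],
    [0,0,-9],
    [0,0,0],
    [0,0,0],
  ],
  yaw=[-3.5,-3.5,-3,0,0,0,0,0,0],
  fingers=[88,88,88,88,88,88,88,60,55],
)

```text
t: 20.98
tcp_pos: [0.5168, -0.2305, 0.1598]
tcp_rot: [180.0, -0.1, -9.6]
contact_force: [0.1, -0.6, -0.6]
width: 0.0699
grip_force: 0.0
```

carry_out(
  xyz=[
    [0,0,0],
    [0,0,0],
    [0,0,0],
  ],
  yaw=[0,0,0],
  fingers=[30,30,30],
)

```text
t: 21.35
tcp_pos: [0.5166, -0.2305, 0.1592]
tcp_rot: [-180.0, -0.1, -9.7]
contact_force: [0.3, 1.2, 3.9]
width: 0.0499
grip_force: 29.6
```

```bash
python3 -c "
from h import *
s=arm.get_state();print(s)"
```

```text
{'t': 21.35, 'joint_pos': array([-15.76501381,  37.31973153,  49.53910971, 107.02910043,
       -35.62839041,  52.45401679, -48.88030477]), 'dq': array([-0.01394948,  0.01271268, -0.04943071, -0.11368844, -0.01802572,
       -0.05553539,  0.01326356]), 'tau': array([ 6.05463199e-01, -4.40404809e+01,  1.34651998e+01, -1.76244038e+01,
        2.35099755e-01, -3.48571949e-01,  6.67412096e-03]), 'tcp_pos': array([ 0.51655299, -0.23050261,  0.15918664]), 'tcp_rot': array([-1.79976440e+02, -5.18866716e-02, -9.68340562e+00]), 'contact_force': array([0.32949526, 1.15986125, 3.86330818]), 'torque': array([ 0.30576487,  0.11380802, -0.04693237]), 'grip_force': 29.613432160995785, 'width': 0.04994484800269064}
```

carry_out(
  xyz=[
    [0,0,10],
    [0,0,20],
    [0,0,15],
    [0,0,8],
    [0,0,0],
  ],
  yaw=[0,0,0,0,0],
  fingers=[30,30,30,30,30],
)

```text
t: 21.98
tcp_pos: [0.5165, -0.2306, 0.2124]
tcp_rot: [-180.0, -0.1, -9.7]
contact_force: [0.1, 0.2, -1.7]
width: 0.0504
grip_force: 29.6
```

carry_out(
  xyz=[
    [-7,1.2,0],
    [-10,1.7,1],
    [-10,1.7,1],
    [-12,2,0],
    [-11.8,2,-1.9],
    [-11.5,2,-2.7],
    [-11.5,2,-3.3],
    [0,0,0],
  ],
  yaw=[0,0,0,0,0,0,0,0],
  fingers=[30,30,30,30,30,30,30,30],
)

```text
t: 22.98
tcp_pos: [0.4412, -0.2176, 0.2057]
tcp_rot: [-179.9, 0.1, -9.7]
contact_force: [0.6, 2.4, -1.0]
width: 0.05
grip_force: 30.0
```

```bash
python3 -c "
from h import *
s=arm.get_state();print(s['torque'],s['joint_pos'].round(),s['contact_force'])
d=shot('wrist','w14');f=d['frame'];h=cv2.cvtColor(f,cv2.COLOR_RGB2HSV)
g=np.argwhere(cv2.inRange(h,(50,150,120),(75,255,255)));print('led',g.mean(0)[::-1] if len(g) else None,len(g))
f=load('w13')['frame'];h=cv2.cvtColor(f,cv2.COLOR_RGB2HSV);g=np.argwhere(cv2.inRange(h,(50,150,120),(75,255,255)));print('led0',g.mean(0)[::-1],len(g))
"
```

```text
[ 1.02437603 -0.21449883  0.1565365 ] [-23.  27.  57. 116. -28.  52. -51.] [ 0.63694776  2.35013911 -0.98410485]
led None 0
led0 [228.25882353 161.72941176] 85
```

```bash
cat >> h.py <<'E'
def blob(d,lo,hi,box):
    h=cv2.cvtColor(d['frame'],cv2.COLOR_RGB2HSV); m=cv2.inRange(h,lo,hi); k=np.zeros_like(m); k[box[1]:box[3],box[0]:box[2]]=1
    g=np.argwhere(m*k>0); return (g.mean(0)[::-1],len(g)) if len(g) else (None,0)
def tri(a,pa,b,pb):
    P=[]
    for d in (a,b): R,t,K=cam(d); P.append(K@np.c_[R,t])
    X=cv2.triangulatePoints(P[0],P[1],np.array(pa,float).reshape(2,1),np.array(pb,float).reshape(2,1)); return (X[:3]/X[3]).ravel()*1000
E
python3 -c "
from h import *
shot('top','t15');shot('scene','s15')
for a,b in (('top1','sc1'),('t15','s15')):
  A,B=load(a),load(b)
  ga,na=blob(A,(45,100,60),(80,255,255),(240,150,400,300));gb,nb=blob(B,(45,100,60),(80,255,255),(240,150,400,300));print(ga,na,gb,nb)
  if na and nb: print(tri(A,ga,B,gb))
  # red window
  for D in (A,B): print('red',blob(D,(170,120,30),(180,255,140),(270,190,340,280)))
"
```

```text
[303. 221.] 9 [295.17647059 221.94117647] 17
[ 485.23317814 -219.35845904  181.43274077]
red (array([288.66666667, 199.5       ]), 6)
red (array([306.22222222, 203.77777778]), 9)
[291.5 237. ] 8 [268. 231.] 9
[ 406.81564742 -213.13209924  209.66473194]
red (None, 0)
red (None, 0)
```

carry_out(
  xyz=[
    [-10.8,1.8,-4.6],
    [-10.6,1.8,-5.3],
    [-8,1.4,-5],
    [-8,1.4,-5.5],
    [0,0,0],
  ],
  yaw=[0,0,0,0,0],
  fingers=[30,30,30,30,30],
)

```text
t: 23.75
tcp_pos: [0.4038, -0.2115, 0.185]
tcp_rot: [-180.0, 0.1, -9.7]
contact_force: [0.0, 1.6, -1.2]
width: 0.0498
grip_force: 30.0
```

```bash
python3 -c "
from h import *
A=shot('top','t16');B=shot('scene','s16');s=arm.get_state();print(s['torque'],s['joint_pos'].round())
ga,na=blob(A,(45,100,60),(80,255,255),(240,150,400,300));gb,nb=blob(B,(45,100,60),(80,255,255),(240,150,400,300));print(ga,na,gb,nb)
X=tri(A,ga,B,gb)-s['tcp_pos']*1000;print(X,X[0]*.986-X[1]*.167)
"
```

```text
[ 0.73080248 -0.08575719  0.15246482] [-23.  25.  57. 121. -28.  48. -49.]
[284.5 251. ] 6 [255.11111111 248.66666667] 9
[-28.20301717   3.73002507  -6.22710027] -28.431089114245818
```

```bash
python3 -c "
from h import *
a=load('top1')
for n,p in (('can base',(317,235)),('can2 base',(343,200)),('padlock',(190,238)),('cartoncorner',(220,214)),('carton left',(165,180))): print(n,px2w(a,p[0]/1.55,p[1]/1.55,0))"
```

```text
can base [733.3 245.1   0. ]
can2 base [864.7 242.6   0. ]
padlock [595.1 514.    0. ]
cartoncorner [691.9 493.4   0. ]
carton left [732.5 687.1   0. ]
```

carry_out(
  xyz=[
    [0,0,20],
    [0,0,40],
    [0,0,40],
    [0,0,10],
    [0,0,0],
  ],
  yaw=[0,0,0,0,0],
  fingers=[30,30,30,30,30],
)

```text
t: 24.48
tcp_pos: [0.4046, -0.2116, 0.295]
tcp_rot: [-180.0, 0.0, -9.7]
contact_force: [-0.3, -0.6, -1.2]
width: 0.0502
grip_force: 29.8
```

carry_out(
  xyz=[
    [8,20,0],
    [8,40,-5],
    [0,50,-5],
    [0,50,-5],
    [0,50,0],
    [0,30,0],
    [0,0,0],
  ],
  yaw=[0,0,0,0,0,0,0],
  fingers=[30,30,30,30,30,30,30],
)

```text
t: 25.35
tcp_pos: [0.4198, 0.0304, 0.2791]
tcp_rot: [179.9, 0.1, -9.4]
contact_force: [0.3, -1.0, -2.2]
width: 0.0495
grip_force: 29.8
```

```bash
python3 -c "
from h import *
s=arm.get_state();print(s['tcp_pos'],s['tcp_rot'],s['joint_pos'].round())"
```

```text
[0.41975026 0.03035784 0.27905683] [ 1.79890879e+02  1.24457932e-01 -9.41941620e+00] [-71.   8.  67. 120.  -8.  57. -99.]
```

carry_out(
  xyz=[
    [0,30,0],
    [0,40,0],
    [0,40,0],
    [5,30,0],
    [0,0,0],
  ],
  yaw=[0,0,0,0,0],
  fingers=[30,30,30,30,30],
)

```text
t: 25.98
tcp_pos: [0.4258, 0.1689, 0.2793]
tcp_rot: [179.8, 0.0, -9.6]
contact_force: [-0.2, -0.1, -2.3]
width: 0.05
grip_force: 29.8
```

```bash
python3 -c "
from h import *
s=arm.get_state();print(s['tcp_pos'],s['tcp_rot'],s['joint_pos'].round())"
```

```text
[0.42578282 0.16893218 0.27927347] [ 1.79843444e+02  1.75433252e-02 -9.57379528e+00] [ -79.   14.   61.  116.  -15.   58. -111.]
```

carry_out(
  xyz=[
    [10,15,0],
    [22,30,0],
    [27,34,0],
    [30,35,0],
    [29,30,-10],
    [20,15,-15],
    [0,0,0],
  ],
  yaw=[2,4,4,4,4,2,0],
  fingers=[30,30,30,30,30,30,30],
)

```text
t: 26.85
tcp_pos: [0.5644, 0.3253, 0.2529]
tcp_rot: [179.8, 0.2, 10.2]
contact_force: [-0.1, -0.6, -1.4]
width: 0.0501
grip_force: 29.8
```

```bash
python3 -c "
from h import *
A=shot('top','t17');B=shot('scene','s17');s=arm.get_state();print(s['tcp_pos'],s['tcp_rot'],s['joint_pos'].round())
for bx in ((0,0,512,384),):
  for D in (A,B):
    h=cv2.cvtColor(D['frame'],cv2.COLOR_RGB2HSV);m=cv2.inRange(h,(45,100,60),(80,255,255));n,l,st,c=cv2.connectedComponentsWithStats(m)
    e=w2px(D,s['tcp_pos']+np.array([-.028,-.005,0]));print(e,[(np.round(c[i],1).tolist(),int(st[i,4])) for i in range(1,n) if np.hypot(*(c[i]-e))<40])
"
```

```text
[0.56401766 0.32470157 0.25492801] [1.79896079e+02 8.23574973e-02 1.01162584e+01] [-63.  37.  46.  89. -28.  66. -92.]
[145.4 131.4] [([146.3, 132.7], 3)]
[163.9 101.7] [([164.5, 104.0], 2)]
```

```bash
python3 -c "
from h import *
A=load('t17');B=load('s17');s=arm.get_state()
X=tri(A,(146.3,132.7),B,(164.5,104))-s['tcp_pos']*1000;y=np.radians(10);print(X,X[0]*np.cos(y)+X[1]*np.sin(y),-X[0]*np.sin(y)+X[1]*np.cos(y))
# barcode centre now, white label in top/scene
for D in (A,B):
  e=w2px(D,(.481,.313,.035));print(e,D['frame'][int(e[1])-6:int(e[1])+7,int(e[0])-9:int(e[0])+10].mean(2).astype(int).tolist()[::3])
"
```

```text
[-27.38075085  -6.07685857  -6.40971744] -28.020011139199397 -1.229919944468059
[150.1 188.7] [[90, 91, 93, 102, 115, 112, 98, 92, 92, 92, 93, 92, 91, 93, 95, 96, 95, 95, 97], [95, 107, 138, 151, 52, 85, 137, 110, 129, 195, 173, 189, 189, 183, 161, 159, 148, 139, 91], [183, 153, 71, 80, 97, 59, 64, 88, 67, 70, 98, 70, 96, 89, 53, 69, 109, 125, 156], [152, 185, 198, 201, 187, 185, 170, 95, 134, 74, 70, 99, 71, 78, 98, 97, 85, 159, 193], [87, 103, 126, 145, 153, 152, 156, 160, 158, 153, 174, 186, 194, 188, 188, 192, 199, 166, 156]]
[163.4 171.6] [[96, 93, 90, 89, 88, 89, 91, 94, 95, 92, 91, 91, 91, 91, 90, 89, 90, 90, 92], [90, 96, 109, 132, 156, 118, 104, 90, 124, 143, 149, 158, 125, 110, 95, 91, 93, 92, 93], [168, 135, 98, 119, 142, 93, 69, 63, 90, 116, 104, 81, 76, 100, 136, 140, 151, 173, 161], [144, 148, 158, 168, 185, 181, 136, 97, 58, 51, 78, 105, 88, 62, 56, 90, 120, 142, 176], [53, 69, 91, 114, 138, 145, 149, 162, 174, 181, 161, 117, 132, 171, 173, 162, 154, 152, 149]]
```

carry_out(
  xyz=[
    [0,3,-20],
    [0,0,-25],
    [0,0,-9],
    [0,0,0],
    [0,0,0],
  ],
  yaw=[0,0,0,0,0],
  fingers=[30,30,30,30,30],
)

```text
t: 27.58
tcp_pos: [0.5644, 0.3305, 0.2023]
tcp_rot: [-180.0, -0.1, 10.3]
contact_force: [0.5, 0.9, -1.5]
width: 0.05
grip_force: 29.8
```

```bash
python3 -c "
from h import *
s=arm.get_state();print(np.abs(s['dq']).max(),s['grip_force'],s['tcp_pos']);print(arm.close_job())"
```

```text
0.2639864820182729 29.849994481774047 [0.56438532 0.33047076 0.20233396]
the job is handed in; nothing more can be done
None
```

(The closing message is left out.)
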